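Seat a shaft in the V rests against the back stop

TASK

Take the long thin shaft from the plywood cradle and lay it, without dropping it, on the two V rests of the inspection fixture, just short of the back stop and not touching it. Then push it along the Vs until it bears on both flanks and its end is fully home against the stop head, hold it there for about half a second with a gentle but firm push of about 10 N, and let go without pulling it back. Leave everything else where it is.

Things in the scene. Friction and masses are not known exactly. Their poses are not given: they have to be found in the camera images.
- shaft_mid (a point): centre of the ground steel shaft to be seated: a plain round bar 26 mm in diameter, 150 mm long, 0.45 to 0.8 kg, its own x along its axis (both ends alike). It starts lying level in one of the two places of the plywood cradle: the longer and thinner of the two bars there
- shaft: the same shaft; its origin is the same centre point
- cradle: fixed plywood cradle, 130 mm (x) by 180 mm (y), origin at the centre of its underside on the bench. Two places side by side, at y = +45 and -45 mm, each a pair of 45-degree V supports at x = +42 and -42 mm (14 mm thick); a bar lies in them along the cradle's x, free to be gripped between them. The 26 mm shaft's axis is 36 mm above the bench there
- stub: the other bar in the cradle, 34 mm in diameter and 110 mm long, with a dark band: to be left alone; origin at its centre
- vblock: fixed inspection fixture of dark steel: base plate 260 mm (x -135 to +125) by 100 mm, top 16 mm above the bench; origin on the bench under it, x along the shaft's axis towards the back stop. Two V rests, 16 mm thick, 66 mm wide, 54 mm high, at x = -60 and x = +50 mm. The seated shaft's axis is at y = 0, 55 mm above the bench; between the rests only the base plate is below it
- flank_left: the two 45-degree steel flanks on the fixture's +y side (one in each V rest), fixed; frame same as vblock. With its centre at x = -12 mm in that frame the shaft lies in both Vs, clear of the stop head and its pin however they are set. Sliding the shaft along the Vs meets 1 to 3 N of friction, as the flanks are oiled (more if it is pressed down or sideways)
- flank_right: the two flanks on the fixture's -y side, fixed; frame same as vblock
- stop: back stop: fixed post (x 100 to 122 mm, 78 mm high) with a round stop head, 24 mm across, on the shaft's axis; frame same as vblock. The head's face stands anywhere from x = 73 to 93 mm, set differently each time and not reported (seated shaft centre: x = -2 to +18 mm). It does not give way. Seating push: about 10 N on the stop for half a second; over 25 N overloads it
- gauge_pin (a joint): how far (m) the small sprung brass gauge pin in the middle of the stop head is pressed: 0 = free, standing 3 mm out of the head's face; 0.003 = flush, the shaft's end against the face. It pushes back with under 0.5 N. It drops back if the shaft is moved away
- bearing: bystander: ball-bearing-sized steel ring, 52 mm across, 16 mm high; origin at its underside, to be left alone
- clutch_steel: bystander: flat steel clutch plate ring, 124 mm across, 4 mm thick; origin at its underside, to be left alone
- bushing: bystander: brass bushing, 34 mm across, 25 mm high; origin at its underside, to be left alone
- driver: bystander: screwdriver with red handle, lying; origin at its underside, to be left alone
- lube: bystander: white bottle, 52 mm across, 130 mm high, standing; origin at its underside, to be left alone
- spanner: bystander: steel spanner, lying; origin at its underside, to be left alone
- cup: bystander: aluminium cup, 70 mm across, 50 mm high; origin at its underside, to be left alone
Things that resemble listed ones, but are neither listed nor needed, are in the scene too. Leave any pink or turquoise look-alike of the shaft alone.

How it is judged:
By the outcome, as a careful person would: the job done as asked, in the order asked, and still so for the second after the job is handed in, with the robot touching nothing.
It also fails if it takes over 58 s, if anything falls off the work surface, if the arm or the gripper's body presses on something with over 40 N, if the wrist force passes 120 N, or if a joint passes its speed limit or range.

ROBOT

A 6-joint arm with a two-finger parallel gripper is mounted at the origin on the work surface. World frame = base frame: x ahead of the robot, y to its left, z up, the work surface at z = 0. Lengths are in mm, angles in degrees, forces in N, time in s.
With the tool pointing down it reaches from about 250 to 725 mm from the base axis. Payload 9.7 kg.
Tool frame: the origin (TCP) lies at the very end of the fingers, on their centre line; the grasp point (between the pads) lies 19 mm behind it; z points along the fingers, y is the direction in which the jaws open and shut (so a half turn about z gives the same grasp; the last joint's range is limited). The gripper opens to 85 mm and grips with 20 to 120 N. Pads are 22 mm wide; open, the fingers measure 114 mm over their backs; the gripper's body (76 mm by 85 mm) begins 54 mm behind the grasp point. The pads swing forward as they close: fully open they stand 13 mm farther back than shut.
Start: joints at [-68.468, 4.979, 10.078, 95.1, 0, 90], TCP at [201.856, -511.616, 231.284] pointing down, gripper open.
Joint ranges: [-179.16, 179.16], [-48.56, 103.87], [-65.8, 70.77], [-126.05, 130.52], [-82.76, 87.17], [-180, 180]. Speed limits (degrees/s): [127.2, 127.2, 147.25, 180, 180, 180].

INTERFACE

Orientations are given as a 3x3 rotation matrix whose columns are the frame's x, y, z axes.
In Python, from cell import bot gives the robot as it stands.
- The arm moves only by the shell command python3 -m jog 'ROWS' [FORCE]. ROWS is JSON, a list of rows, each an object of numbers: "claw": the opening, from -1 (shut) to 1 (fully open); "tx", "ty", "tz": the shift along the world's x, y, z in mm; "wx", "wy", "wz": the turn, a rotation vector about the world's x, y, z in rad. A call has 1 to 8 rows; each row shifts and turns the pose as measured when the row begins; what a row does not reach is not made up. A row lasts 1/8 s, in which the tool goes at most 62.5 mm and 10.7 degrees, less where a joint would pass 70% of its speed; a pose out of reach is approached as far as the arm can. A call is refused whole if a number of a shift passes 62.5 or a number of a turn 0.188, either way. A call with a gripper value outside its range is refused whole. The fingers move at their own pace and stop on an object; FORCE is the grip in N (left out, the last holds). Time passes only in rows, so rows that do not move let the fingers close. It gives the time, the measured TCP pose, the force and the opening at its end, in the units of the state.
- bot.sense(): the state, without advancing time (a new reading comes with each control period).
- bot.snapshot(name): name is "side" or "top"; returns a dict with "img" (384x512x3 uint8, blue, green, red), "K" (3x3 intrinsics, pixels), "R" (3x3) and "t" (3): a world point X has camera coordinates R X + t. Camera axes: x right, y down, z forward; pixel columns grow to the right and rows downward; lengths in mm; the calibration is good to about 2 mm. A picture is of the moment at which its call begins. There is no depth.
- bot.sign_off(): hands the job in, once; it reports no verdict.
Trained networks look in a picture, given as the dict that the camera call returned (one of the last four; its "shot" number tells which), for a name from the list of things; names that differ only in an ending like _2 or _b are one class to them, and where a whole thing is asked for, a point or a joint stands for the part that bears it (a point fixed in the world has none). Each returns a list of dicts, best first, with "conf" (0 to 1); they miss things now and then, are a little off and sometimes report something else, mostly with a low value. They report only what shows in the picture. A call takes as long as a camera call. They do not tell look-alikes from the thing itself.
- bot.recognise(picture, thing): "bbox" ([left, top, width, height] in pixels, round what is visible of it).
- bot.spot_point(picture, thing): "pixel" ([column, row] in pixels: a listed point, or the origin of a listed thing).
The state is a dict: "clock": time; "q": joint angles; "qd": joint speeds; "joint_torque": joint torques, N m; "eef_pos": TCP position; "eef_rot": TCP orientation; "contact_force": force on the tool from outside, world axes, zero at the start; "torque": the same for the moment, N m; "width": finger opening in mm.
Only numpy, scipy, OpenCV 4.12 (cv2) and the standard library are available. Lean on these libraries where they do the work, as an engineer would, in place of code of your own. Each camera call takes 0.05 s, during which the arm holds its last target. There are 200 camera calls.

## Working session

There is one attempt and no reset: what is moved stays moved. The work goes in short steps, Python scripts to look and compute and a shell command to move; the robot and the scene stay as the last step left them, time stands still between calls to the robot, and variables do not carry over. Pictures are saved under pics/ and viewed, about 8 in all and at most 12, crops included, and the job is handed in when it is done.

```bash
mkdir -p pics
cat > h.py <<'E'
import numpy as np, cv2
from cell import bot
def proj(s,X):
    X=np.atleast_2d(np.asarray(X,float)); c=X@np.array(s["R"]).T+np.array(s["t"]); p=c@np.array(s["K"]).T
    return p[:,:2]/p[:,2:]
def ray(s,px,z):
    d=np.array(s["R"]).T@np.linalg.inv(s["K"])@np.array([px[0],px[1],1.]); o=-np.array(s["R"]).T@np.array(s["t"])
    return o+d*(z-o[2])/d[2]
E
python3 - <<'E'
from h import *
for n in("top","side"):
    s=bot.snapshot(n); cv2.imwrite(f"pics/{n}0.png",s["img"])
    o=-np.array(s["R"]).T@np.array(s["t"]);print(n,o.round(),np.array(s["R"]).round(2).tolist(),s["K"][0][0])
    for t,z in(("shaft",36),("shaft_mid",36),("cradle",0),("stub",36),("vblock",0),("stop",0)):
        print(t,[(np.round(d["pixel"]).tolist(),round(d["conf"],2),ray(s,d["pixel"],z).round().tolist()) for d in bot.spot_point(s,t)[:3]],
         [(np.round(d["bbox"]).tolist(),round(d["conf"],2)) for d in bot.recognise(s,t)[:3]])
E
```

```text
top [ 336.    6. 1637.] [[-0.02, -1.0, 0.01], [-0.99, 0.02, -0.13], [0.13, -0.01, -0.99]] 446.12984252500786
shaft [([322.0, 118.0], 0.81, [778.0, -288.0, 36.0]), ([315.0, 242.0], 0.72, [326.0, -245.0, 36.0]), ([236.0, 238.0], 0.57, [345.0, 38.0, 36.0])] [([217.0, 226.0, 39.0, 29.0], 0.8), ([308.0, 102.0, 30.0, 26.0], 0.76), ([279.0, 170.0, 18.0, 42.0], 0.7)]
shaft_mid [([325.0, 119.0], 0.81, [775.0, -298.0, 36.0]), ([317.0, 241.0], 0.68, [329.0, -250.0, 36.0]), ([288.0, 187.0], 0.64, [523.0, -152.0, 36.0])] [([278.0, 168.0, 19.0, 40.0], 0.86), ([308.0, 104.0, 32.0, 27.0], 0.83), ([298.0, 236.0, 34.0, 14.0], 0.66)]
cradle [([299.0, 188.0], 0.73, [524.0, -197.0, 0.0]), ([250.0, 143.0], 0.4, [697.0, -21.0, 0.0])] [([272.0, 162.0, 54.0, 53.0], 0.97)]
stub [([306.0, 182.0], 0.84, [539.0, -220.0, 36.0])] [([296.0, 165.0, 25.0, 30.0], 0.59)]
vblock [([198.0, 186.0], 0.8, [537.0, 173.0, 0.0])] [([278.0, 168.0, 17.0, 43.0], 0.25)]
stop [] [([188.0, 150.0, 15.0, 11.0], 0.53)]
side [ 470. -896. 1078.] [[0.99, -0.12, -0.02], [-0.1, -0.74, -0.67], [0.07, 0.66, -0.75]] 474.6600712663904
shaft [([
[... 368 characters left out ...]
.59, [773.0, -312.0, 36.0])] [([157.0, 182.0, 34.0, 43.0], 0.96), ([209.0, 227.0, 54.0, 30.0], 0.76), ([331.0, 264.0, 41.0, 39.0], 0.61)]
cradle [([242.0, 264.0], 0.75, [521.0, -193.0, 0.0])] [([211.0, 230.0, 75.0, 71.0], 0.81)]
stub [([254.0, 264.0], 0.58, [547.0, -222.0, 36.0]), ([188.0, 350.0], 0.51, [370.0, -429.0, 36.0])] [([234.0, 250.0, 41.0, 31.0], 0.59)]
vblock [([232.0, 164.0], 0.58, [532.0, 187.0, 0.0]), ([237.0, 240.0], 0.24, [514.0, -112.0, 0.0]), ([245.0, 263.0], 0.18, [527.0, -190.0, 0.0])] [([296.0, 158.0, 22.0, 23.0], 0.66), ([191.0, 142.0, 83.0, 38.0], 0.61), ([214.0, 230.0, 52.0, 31.0], 0.53)]
stop [] [([256.0, 141.0, 22.0, 26.0], 0.83), ([224.0, 198.0, 16.0, 18.0], 0.27)]
```

```bash
python3 -c "
import cv2,numpy as np
a=cv2.imread('pics/top0.png');cv2.imwrite('pics/top0b.png',cv2.resize(a,(800,600),interpolation=2))
b=cv2.imread('pics/side0.png');cv2.imwrite('pics/side0b.png',cv2.resize(b,(800,600),interpolation=2))"
```

```text
(no output)
```

View pics/top0b.png

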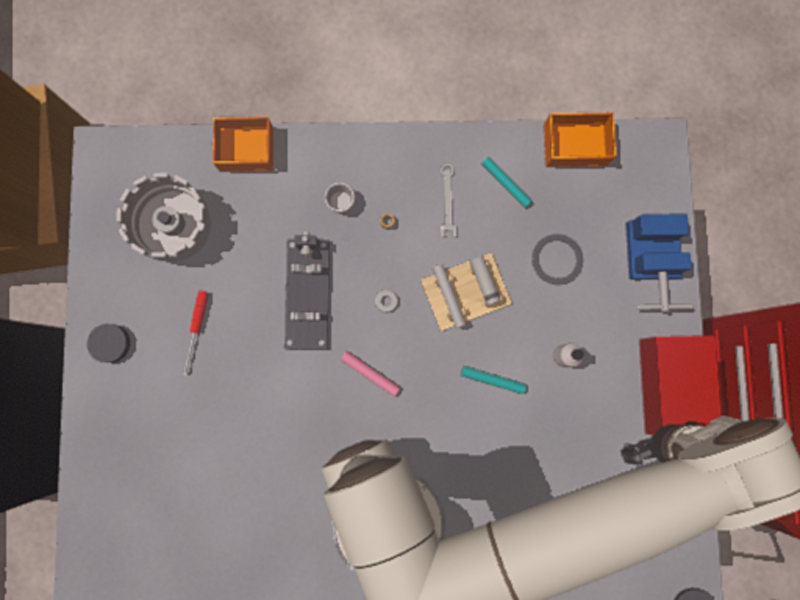

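View pics/side0b.png

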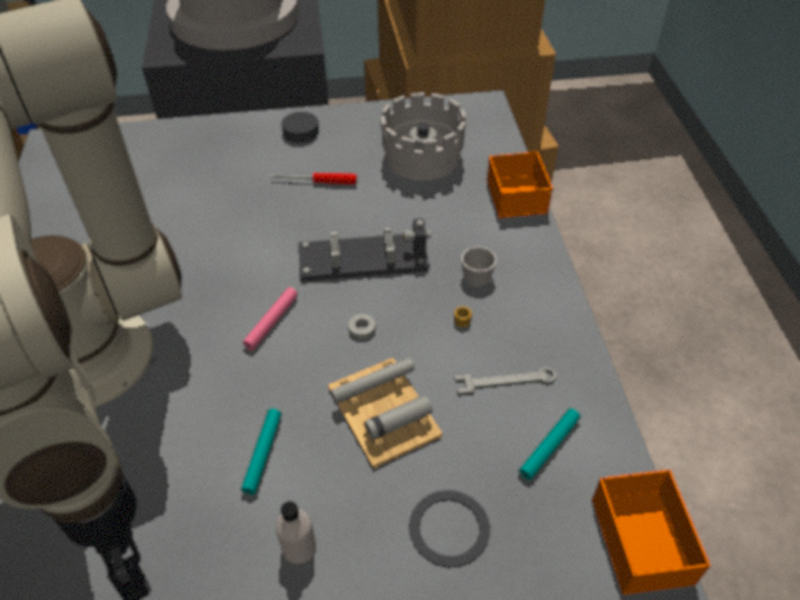

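Pictures show: the steel shaft (raw top pixel ~(288,189), side ~(240,243)) lying in the plywood cradle beside the thicker banded stub at (310,180). The pink bar at (237,239) and turquoise bars at (316,243) and (324,117) lie on the bench, so they are the look-alikes. The fixture is around (197,187), with its stop towards the image top (+x). I'll confirm in an enlarged crop.

Run:
```python
from h import *
t=cv2.imread('pics/top0.png');s=cv2.imread('pics/side0.png')
def c(im,x,y,w,h,f): return cv2.resize(im[y:y+h,x:x+w],None,fx=f,fy=f,interpolation=cv2.INTER_CUBIC)
# top: cradle (265..335,158..214), fixture (175..220,145..230); side: cradle(205..285,222..302), fixture (185..280,135..185)
A=np.zeros((600,800,3),np.uint8)
def put(im,x,y): A[y:y+im.shape[0],x:x+im.shape[1]]=im
put(c(t,265,158,70,56,5),0,0); put(c(t,175,145,50,85,5),360,0)
put(c(s,205,222,70,60,5),0,290); put(c(s,186,135,86,34+16,5),365,0+0) if 0 else put(c(s,186,136,86,32,5)[:, :430],365,430)
cv2.imwrite('pics/crop1.png',A)
```

```text
(no output)
```

View pics/crop1.png

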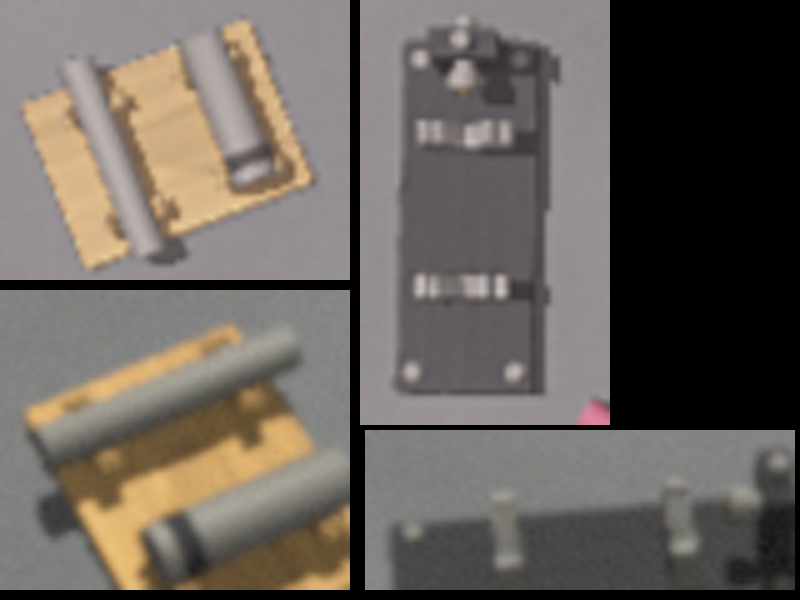

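The crop confirms it: the longer, thinner plain bar, top crop (80,62)–(147,250), is the shaft, and the bar with the dark band is the stub. The fixture's V rests are at crop (464,133) and (461,287), with the stop head at (462,75). Next I compute poses.

Run:
```python
from h import *
T=bot.snapshot("top");S=bot.snapshot("side")
r=lambda u,v,ox,oy,x0,y0:((u-ox+.5)/5-.5+x0,(v-oy+.5)/5-.5+y0)
tc=lambda u,v:r(u,v,0,0,265,158); sc=lambda u,v:r(u,v,0,290,205,222); tv=lambda u,v:r(u,v,360,0,175,145); sv=lambda u,v:r(u,v,365,430,186,136)
C=np.array([ray(T,tc(*p),10)[:2] for p in((22,103),(248,18),(313,182),(90,270))])
print("cradle",C.round().tolist(),C.mean(0).round(1),cv2.minAreaRect(C.astype(np.float32)))
for n,f,P in(("T",tc,((80,62),(147,248))),("S",sc,((45,445),(290,345)))):
    for z in(36,44):
        E=np.array([ray(f and (T if n=="T" else S),f(*p),z)[:2] for p in P]);d=E[1]-E[0]
        print("shaft",n,z,E.round(1).tolist(),E.mean(0).round(1),np.hypot(*d),np.degrees(np.arctan2(d[1],d[0])))
print("rest front",[ray(T,tv(u,287),54).round(1).tolist() for u in(415,507)],"rear",[ray(T,tv(u,133),54).round(1).tolist() for u in(417,512)])
print("screws",[ray(T,tv(*p),18).round(1).tolist() for p in((420,60),(520,60),(412,372),(514,372))])
print("head",ray(T,tv(462,75),60).round(1),"post top",ray(T,tv(460,38),78))
print("plate corners",[ray(T,tv(*p),16).round(1).tolist() for p in((403,45),(397,390),(532,390),(538,48))])
print("S rests front",[ray(S,sv(*p),54).round(1).tolist() for p in((503,497),(507,560))],"rear",[ray(S,sv(*p),54).round(1).tolist() for p in((677,485),(682,545))])
print(bot.sense()["eef_rot"],bot.sense()["contact_force"],bot.sense()["width"])
```

```text
cradle [[560.0, -87.0], [621.0, -257.0], [498.0, -300.0], [436.0, -134.0]] [ 528.5 -194.5] ((527.9724731445312, -194.3870391845703), (132.34059143066406, 179.75437927246094), 19.738874435424805)
shaft T 36 [[585.7, -128.9], [449.5, -173.3]] [ 517.6 -151.1] 143.24664287548663 -161.92280562063982
shaft T 44 [[584.4, -128.2], [448.9, -172.4]] [ 516.7 -150.3] 142.5309634044593 -161.92280562063985
shaft S 36 [[447.1, -171.1], [584.9, -123.3]] [ 516.  -147.2] 145.78611535839119 19.10491130127755
shaft S 44 [[447.3, -176.6], [584.0, -129.3]] [ 515.6 -153. ] 144.66713682287357 19.104911301277536
rest front [[473.7, 213.5, 54.0], [472.5, 148.2, 54.0]] rear [[584.3, 212.1, 54.0], [583.2, 144.1, 54.0]]
screws [[644.3, 214.6, 18.0], [643.1, 141.0, 18.0], [415.2, 220.4, 18.0], [413.9, 146.8, 18.0]]
head [624.9 179.1  60. ] post top [648.29787196 178.4770153   78.        ]
plate corners [[656.1, 227.4, 16.0], [402.5, 231.5, 16.0], [400.7, 134.0, 16.0], [652.2, 127.9, 16.0]]
S rests front [[475.0, 209.4, 54.0], [473.3, 152.6, 54.0]] rear [[585.0, 205.0, 54.0], [581.5, 150.6, 54.0]]
[[ 9.30225847e-01  3.66987565e-01 -1.24737862e-05]
 [ 3.66987565e-01 -9.30225847e-01  2.87565729e-05]
 [-1.05013368e-06 -3.13278318e-05 -1.00000000e+00]] [-0.82199495  0.78207545  0.13398706] 85.59853779557903
```

Fixture origin is about (533.5,179.7) with yaw −1.4°. Shaft centre is about (516,−150.5) with yaw 19.4°. Moving above the shaft.

```bash
python3 -m jog '[{"claw":1,"tx":35,"ty":40,"wz":-0.01},{"claw":1,"tx":35,"ty":40,"wz":-0.01},{"claw":1,"tx":39,"ty":45,"wz":-0.01},{"claw":1,"tx":39,"ty":45,"wz":-0.007},{"claw":1,"tx":39,"ty":45},{"claw":1,"tx":39,"ty":45},{"claw":1,"tx":39,"ty":45},{"claw":1,"tx":39,"ty":45}]' 40
```

```text
validation failed for argument at $[0]...
```

```bash
python3 -m jog '[{"claw":1,"tx":35,"ty":40,"tz":0,"wx":0,"wy":0,"wz":-0.01},{"claw":1,"tx":35,"ty":40,"tz":0,"wx":0,"wy":0,"wz":-0.01},{"claw":1,"tx":39,"ty":45,"tz":0,"wx":0,"wy":0,"wz":-0.01},{"claw":1,"tx":39,"ty":45,"tz":0,"wx":0,"wy":0,"wz":-0.007},{"claw":1,"tx":39,"ty":45,"tz":0,"wx":0,"wy":0,"wz":0},{"claw":1,"tx":39,"ty":45,"tz":0,"wx":0,"wy":0,"wz":0},{"claw":1,"tx":39,"ty":45,"tz":0,"wx":0,"wy":0,"wz":0},{"claw":1,"tx":39,"ty":45,"tz":0,"wx":0,"wy":0,"wz":0}]' 40
```

```text
clock: 2.4
eef_pos: [511.1, -152.7, 231.3]
eef_rot: [[0.946, 0.324, 0.002], [0.324, -0.946, -0.001], [0.002, 0.002, -1.0]]
contact_force: [1.4, -2.2, 0.4]
width: 85.4
```

```bash
python3 -m jog '[{"claw":1,"tx":5,"ty":2,"tz":-50,"wx":0,"wy":0,"wz":0.01},{"claw":1,"tx":0,"ty":0,"tz":-50,"wx":0,"wy":0,"wz":0},{"claw":1,"tx":0,"ty":0,"tz":-20,"wx":0,"wy":0,"wz":0},{"claw":1,"tx":0,"ty":0,"tz":0,"wx":0,"wy":0,"wz":0}]'
python3 - <<'E'
from h import *
st=bot.sense();p=np.array(st["eef_pos"]);R=np.array(st["eef_rot"]);print(p,R.round(3).tolist())
A=np.zeros((600,800,3),np.uint8)
for n,(x,y,w,h),o in(("top",(255,140,80,85),0),("side",(195,175,80,120),400)):
    s=bot.snapshot(n);f=5
    c=cv2.resize(s["img"][y:y+h,x:x+w],None,fx=f,fy=f,interpolation=cv2.INTER_CUBIC)
    def q(X): return tuple(int(v) for v in ((proj(s,X)[0]-[x,y]+.5)*f-.5))
    d=R[:,0]*75
    a=np.array([p[0],p[1],36])
    for k in(-1,1): cv2.circle(c,q(a+k*d),3,(0,0,255),-1)
    cv2.line(c,q(a-d),q(a+d),(0,0,255),1)
    A[:min(600,c.shape[0]),o:o+400]=c[:600]
cv2.imwrite("pics/pre.png",A)
E
```

```text
clock: 2.9
eef_pos: [518.9, -145.8, 107.9]
eef_rot: [[0.94, 0.341, 0.004], [0.341, -0.94, -0.001], [0.003, 0.003, -1.0]]
contact_force: [-0.2, 0.3, 0.3]
width: 85.1
[ 518.86299614 -145.83504109  107.9237697 ] [[0.94, 0.341, 0.004], [0.341, -0.94, -0.001], [0.003, 0.003, -1.0]]
```

View pics/pre.png

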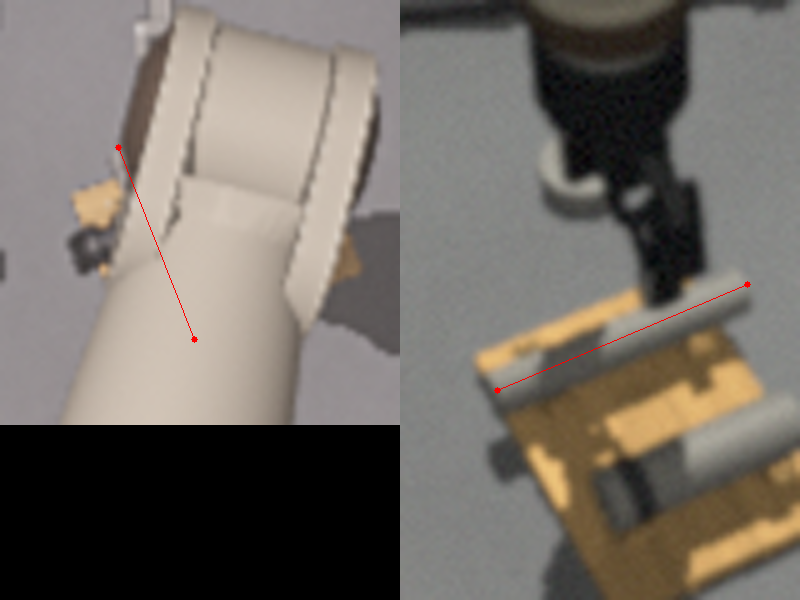

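The side view shows the fingers straddling the shaft, and the red predicted axis (497,390)–(747,284) lies along it. The tool overshot by 2–4 mm in y, which I correct on the descent.

```bash
python3 -m jog '[{"claw":1,"tx":-2,"ty":-3.5,"tz":-30,"wx":0,"wy":0,"wz":-0.008},{"claw":1,"tx":0,"ty":0,"tz":-30,"wx":0,"wy":0,"wz":0},{"claw":1,"tx":0,"ty":0,"tz":-20,"wx":0,"wy":0,"wz":0},{"claw":1,"tx":0,"ty":0,"tz":-6,"wx":0,"wy":0,"wz":0},{"claw":1,"tx":0,"ty":0,"tz":0,"wx":0,"wy":0,"wz":0}]'
```

```text
clock: 3.62
eef_pos: [522.4, -152.0, 30.8]
eef_rot: [[0.943, 0.331, 0.019], [0.331, -0.943, -0.006], [0.016, 0.012, -1.0]]
contact_force: [0.7, 0.2, 0.3]
width: 85.4
```

```bash
python3 -m jog '[{"claw":1,"tx":-3,"ty":1,"tz":-7,"wx":0.004,"wy":0.013,"wz":0},{"claw":1,"tx":-2,"ty":1,"tz":-4,"wx":0.002,"wy":0.006,"wz":0},{"claw":1,"tx":0,"ty":0,"tz":0,"wx":0,"wy":0,"wz":0}]'
```

```text
clock: 4.0
eef_pos: [518.4, -150.3, 21.6]
eef_rot: [[0.944, 0.331, 0.002], [0.331, -0.944, -0.0], [0.002, 0.001, -1.0]]
contact_force: [-0.3, 0.2, 0.5]
width: 85.3
```

```bash
python3 -m jog '[{"claw":1,"tx":-1,"ty":0,"tz":-4,"wx":0,"wy":0,"wz":0},{"claw":1,"tx":0,"ty":0,"tz":0,"wx":0,"wy":0,"wz":0},{"claw":-1,"tx":0,"ty":0,"tz":0,"wx":0,"wy":0,"wz":0},{"claw":-1,"tx":0,"ty":0,"tz":0,"wx":0,"wy":0,"wz":0},{"claw":-1,"tx":0,"ty":0,"tz":0,"wx":0,"wy":0,"wz":0},{"claw":-1,"tx":0,"ty":0,"tz":0,"wx":0,"wy":0,"wz":0},{"claw":-1,"tx":0,"ty":0,"tz":0,"wx":0,"wy":0,"wz":0},{"claw":-1,"tx":0,"ty":0,"tz":0,"wx":0,"wy":0,"wz":0}]' 50
```

```text
clock: 5.0
eef_pos: [516.7, -147.9, 18.1]
eef_rot: [[0.943, 0.333, 0.001], [0.333, -0.943, 0.004], [0.003, -0.003, -1.0]]
contact_force: [-0.5, -1.2, -1.0]
width: 24.4
```

```bash
python3 -m jog '[{"claw":-1,"tx":0,"ty":0,"tz":8,"wx":0,"wy":0,"wz":0},{"claw":-1,"tx":0,"ty":0,"tz":20,"wx":0,"wy":0,"wz":0},{"claw":-1,"tx":0,"ty":0,"tz":40,"wx":0,"wy":0,"wz":0},{"claw":-1,"tx":0,"ty":0,"tz":40,"wx":0,"wy":0,"wz":0},{"claw":-1,"tx":0,"ty":0,"tz":20,"wx":0,"wy":0,"wz":0},{"claw":-1,"tx":0,"ty":0,"tz":0,"wx":0,"wy":0,"wz":0}]' 70
```

```text
clock: 5.75
eef_pos: [513.0, -147.6, 146.2]
eef_rot: [[0.943, 0.332, -0.008], [0.332, -0.943, 0.007], [-0.005, -0.009, -1.0]]
contact_force: [-0.4, 0.3, -7.5]
width: 24.2
```

```bash
python3 -m jog '[{"claw":-1,"tx":1,"ty":20,"tz":0,"wx":0.003,"wy":-0.004,"wz":-0.03},{"claw":-1,"tx":1,"ty":40,"tz":0,"wx":0.003,"wy":-0.004,"wz":-0.06},{"claw":-1,"tx":2,"ty":55,"tz":0,"wx":0,"wy":0,"wz":-0.06},{"claw":-1,"tx":2,"ty":55,"tz":0,"wx":0,"wy":0,"wz":-0.06},{"claw":-1,"tx":2,"ty":55,"tz":0,"wx":0,"wy":0,"wz":-0.06},{"claw":-1,"tx":0,"ty":45,"tz":0,"wx":0,"wy":0,"wz":-0.05},{"claw":-1,"tx":0,"ty":25,"tz":0,"wx":0,"wy":0,"wz":-0.02},{"claw":-1,"tx":0,"ty":5,"tz":0,"wx":0,"wy":0,"wz":0}]'
python3 - <<'E'
from h import *
st=bot.sense();p=np.array(st["eef_pos"]);R=np.array(st["eef_rot"]);print(p.round(1),R.round(3).tolist())
A=np.zeros((600,800,3),np.uint8)
s=bot.snapshot("side");print([(np.round(d["bbox"]).tolist(),round(d["conf"],2)) for d in bot.recognise(s,"shaft")[:4]])
x,y,w,h=170,90,120,100;f=6
c=cv2.resize(s["img"][y:y+h,x:x+w],None,fx=f,fy=f,interpolation=cv2.INTER_CUBIC)
def q(X): return tuple(int(v) for v in ((proj(s,X)[0]-[x,y]+.5)*f-.5))
a=p-R[:,2]*19
for k in(-1,1): cv2.circle(c,q(a+k*R[:,0]*75),3,(0,0,255),-1)
ph=np.radians(-1.4);o=np.array([533.5,179.7,0])
W=lambda X:o+[X[0]*np.cos(ph)-X[1]*np.sin(ph),X[0]*np.sin(ph)+X[1]*np.cos(ph),X[2]]
for xx in(-60,50):
  for sg in(-1,1): cv2.circle(c,q(W((xx-8,sg*33,54))),2,(0,255,0),-1)
for X in((-135,-50,16),(125,-50,16),(-135,50,16),(125,50,16)): cv2.circle(c,q(W(X)),2,(255,255,0),-1)
for xx in(73,93): cv2.circle(c,q(W((xx,0,55))),2,(0,255,255),-1)
cv2.imwrite("pics/over.png",c)
E
```

```text
clock: 6.75
eef_pos: [523.8, 78.0, 134.3]
eef_rot: [[0.994, 0.106, -0.021], [0.107, -0.991, 0.074], [-0.013, -0.076, -0.997]]
contact_force: [-0.2, 0.3, -7.0]
width: 24.0
[523.8  78.  134.3] [[0.994, 0.106, -0.021], [0.107, -0.991, 0.074], [-0.013, -0.076, -0.997]]
[([155.0, 182.0, 36.0, 43.0], 0.75), ([153.0, 260.0, 29.0, 57.0], 0.65), ([334.0, 262.0, 36.0, 42.0], 0.6)]
```

View pics/over.png

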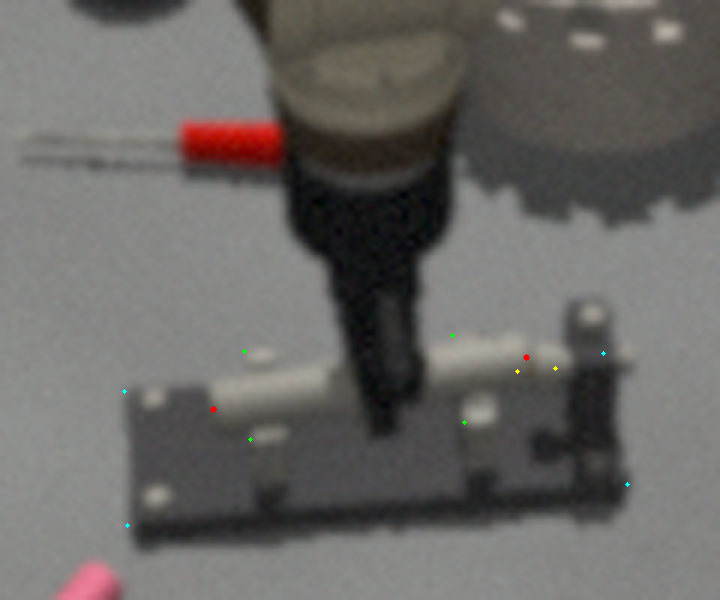

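The shaft is held, with its ends at (216,405) and (528,355) where predicted. The fixture overlay matches the rests to about 2 mm. The move stopped short with some tilt, so I continue more slowly.

```bash
python3 -m jog '[{"claw":-1,"tx":0,"ty":20,"tz":5,"wx":-0.03,"wy":-0.01,"wz":-0.03},{"claw":-1,"tx":0,"ty":25,"tz":3,"wx":-0.03,"wy":-0.01,"wz":-0.04},{"claw":-1,"tx":0,"ty":25,"tz":0,"wx":-0.014,"wy":0,"wz":-0.04},{"claw":-1,"tx":0,"ty":15,"tz":0,"wx":0,"wy":0,"wz":-0.02},{"claw":-1,"tx":0,"ty":8,"tz":0,"wx":0,"wy":0,"wz":0},{"claw":-1,"tx":0,"ty":0,"tz":0,"wx":0,"wy":0,"wz":0},{"claw":-1,"tx":0,"ty":0,"tz":0,"wx":0,"wy":0,"wz":0}]'
```

```text
clock: 7.72
eef_pos: [534.4, 79.2, 143.6]
eef_rot: [[0.994, 0.112, -0.006], [0.112, -0.991, 0.067], [0.001, -0.067, -0.998]]
contact_force: [-0.6, 0.4, -6.6]
width: 24.4
```

Run:
```python
from h import *
s=bot.sense();print(np.round(s["q"],1),np.round(s["qd"],1))
```

```text
[  6.4   2.6  -2.2  85.1   3.9 179.9] [ 0.1 -0.  -0.   0.   0.1 -0. ]
```

Joint 6 is at its 180° limit. The bar is symmetric, so I turn the tool the other way (about +172°) and use the half-turn grasp.

```bash
python3 -m jog '[{"claw":-1,"tx":0,"ty":0,"tz":2,"wx":-0.03,"wy":-0.003,"wz":0.08},{"claw":-1,"tx":-2,"ty":5,"tz":2,"wx":-0.03,"wy":-0.003,"wz":0.15},{"claw":-1,"tx":-2,"ty":10,"tz":0,"wx":0,"wy":0,"wz":0.17},{"claw":-1,"tx":-2,"ty":10,"tz":0,"wx":0,"wy":0,"wz":0.17},{"claw":-1,"tx":-2,"ty":10,"tz":0,"wx":0,"wy":0,"wz":0.17},{"claw":-1,"tx":-2,"ty":10,"tz":0,"wx":0,"wy":0,"wz":0.17},{"claw":-1,"tx":-2,"ty":10,"tz":0,"wx":0,"wy":0,"wz":0.17},{"claw":-1,"tx":0,"ty":10,"tz":0,"wx":0,"wy":0,"wz":0.17}]'
```

```text
clock: 8.72
eef_pos: [521.4, 145.8, 147.4]
eef_rot: [[0.169, 0.986, -0.007], [0.986, -0.169, -0.005], [-0.006, -0.007, -1.0]]
contact_force: [0.4, -0.5, -6.7]
width: 23.8
```

```bash
python3 -m jog '[{"claw":-1,"tx":0,"ty":6,"tz":0,"wx":0,"wy":0,"wz":0.17},{"claw":-1,"tx":0,"ty":6,"tz":0,"wx":0,"wy":0,"wz":0.17},{"claw":-1,"tx":0,"ty":6,"tz":0,"wx":0,"wy":0,"wz":0.17},{"claw":-1,"tx":0,"ty":6,"tz":0,"wx":0,"wy":0,"wz":0.17},{"claw":-1,"tx":0,"ty":4,"tz":0,"wx":0,"wy":0,"wz":0.17},{"claw":-1,"tx":0,"ty":2,"tz":0,"wx":0,"wy":0,"wz":0.17},{"claw":-1,"tx":0,"ty":0,"tz":0,"wx":0,"wy":0,"wz":0.17},{"claw":-1,"tx":0,"ty":0,"tz":0,"wx":0,"wy":0,"wz":0.17}]'
```

```text
clock: 9.72
eef_pos: [520.5, 178.2, 146.8]
eef_rot: [[-0.945, 0.326, 0.002], [0.326, 0.945, -0.008], [-0.004, -0.007, -1.0]]
contact_force: [0.0, -0.6, -6.8]
width: 24.0
```

```bash
python3 -m jog '[{"claw":-1,"tx":0,"ty":0,"tz":0,"wx":0,"wy":0,"wz":0.12},{"claw":-1,"tx":0,"ty":0,"tz":0,"wx":0,"wy":0,"wz":0},{"claw":-1,"tx":0,"ty":0,"tz":0,"wx":0,"wy":0,"wz":0}]'
```

```text
clock: 10.1
eef_pos: [520.3, 178.3, 146.7]
eef_rot: [[-0.978, 0.209, 0.002], [0.209, 0.978, -0.008], [-0.004, -0.007, -1.0]]
contact_force: [-0.6, -0.7, -7.0]
width: 24.5
```

```bash
python3 -m jog '[{"claw":-1,"tx":0,"ty":1,"tz":-20,"wx":0.006,"wy":0,"wz":0.1},{"claw":-1,"tx":0,"ty":0,"tz":-25,"wx":0,"wy":0,"wz":0.06},{"claw":-1,"tx":0,"ty":0,"tz":-12,"wx":0,"wy":0,"wz":0.02},{"claw":-1,"tx":0,"ty":0,"tz":0,"wx":0,"wy":0,"wz":0},{"claw":-1,"tx":0,"ty":0,"tz":0,"wx":0,"wy":0,"wz":0}]'
python3 - <<'E'
from h import *
st=bot.sense();p=np.array(st["eef_pos"]);R=np.array(st["eef_rot"]);print(p.round(1),R.round(3).tolist(),np.round(st["q"],1))
s=bot.snapshot("side")
x,y,w,h=170,90,120,100;f=6
c=cv2.resize(s["img"][y:y+h,x:x+w],None,fx=f,fy=f,interpolation=cv2.INTER_CUBIC)
def q(X): return tuple(int(v) for v in ((proj(s,X)[0]-[x,y]+.5)*f-.5))
a=p-R[:,2]*19
for k in(-1,1): cv2.circle(c,q(a+k*R[:,0]*75),3,(0,0,255),-1)
ph=np.radians(-1.4);o=np.array([533.5,179.7,0])
W=lambda X:o+[X[0]*np.cos(ph)-X[1]*np.sin(ph),X[0]*np.sin(ph)+X[1]*np.cos(ph),X[2]]
for xx in(73,93): cv2.circle(c,q(W((xx,0,55))),2,(0,255,255),-1)
print(W((-12,0,55)))
cv2.imwrite("pics/over2.png",c)
E
```

```text
clock: 10.72
eef_pos: [520.9, 179.5, 89.8]
eef_rot: [[-0.999, 0.035, 0.005], [0.035, 0.999, -0.0], [-0.005, -0.0, -1.0]]
contact_force: [-0.3, 0.2, -7.9]
width: 24.0
[520.9 179.5  89.8] [[-0.999, 0.035, 0.005], [0.035, 0.999, -0.0], [-0.005, -0.0, -1.0]] [19.1  4.4 -6.1 79.2 -0.1 21.1]
[521.50358212 179.99318614  55.        ]
```

View pics/over2.png

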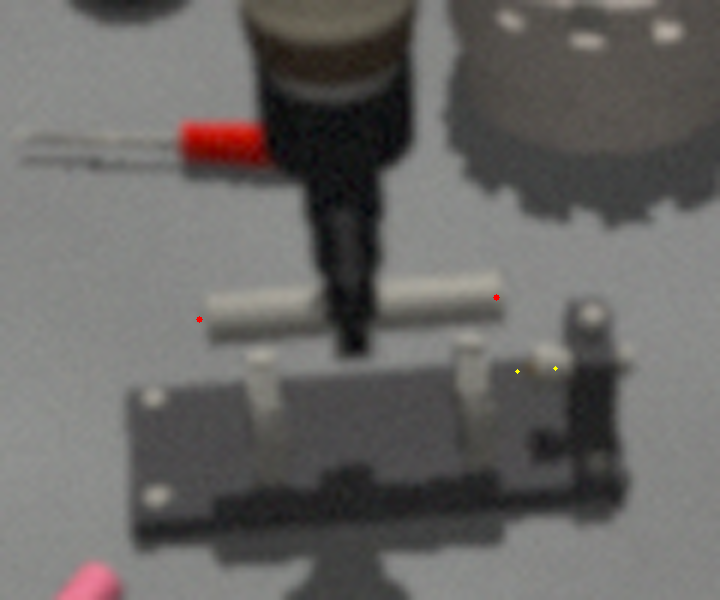

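Side view: the shaft, (212,320)–(502,297), sits about 3–4 mm forward of the TCP. The stop head's face is near column 532, x≈81 in the fixture frame, so there is clear space. I shift 3 mm back and descend.

```bash
python3 -m jog '[{"claw":-1,"tx":-3,"ty":0.5,"tz":-15,"wx":0,"wy":0.005,"wz":0.01},{"claw":-1,"tx":0,"ty":0,"tz":-15,"wx":0,"wy":0,"wz":0},{"claw":-1,"tx":0,"ty":0,"tz":-8,"wx":0,"wy":0,"wz":0},{"claw":-1,"tx":0,"ty":0,"tz":0,"wx":0,"wy":0,"wz":0},{"claw":-1,"tx":0,"ty":0,"tz":0,"wx":0,"wy":0,"wz":0}]'
```

```text
clock: 11.4
eef_pos: [517.8, 180.1, 49.6]
eef_rot: [[-1.0, 0.025, -0.0], [0.025, 1.0, 0.0], [0.0, 0.0, -1.0]]
contact_force: [-0.1, -0.3, -7.0]
width: 23.9
```

```bash
python3 -m jog '[{"claw":-1,"tx":0,"ty":0,"tz":-6,"wx":0,"wy":0,"wz":0},{"claw":-1,"tx":0,"ty":0,"tz":-2,"wx":0,"wy":0,"wz":0},{"claw":-1,"tx":0,"ty":0,"tz":-1,"wx":0,"wy":0,"wz":0},{"claw":-1,"tx":0,"ty":0,"tz":0,"wx":0,"wy":0,"wz":0}]'
```

```text
clock: 11.9
eef_pos: [518.3, 180.3, 40.8]
eef_rot: [[-1.0, 0.025, 0.001], [0.025, 1.0, 0.001], [-0.001, 0.001, -1.0]]
contact_force: [0.3, 0.3, -6.4]
width: 23.8
```

```bash
python3 -m jog '[{"claw":-1,"tx":0,"ty":0,"tz":-1.5,"wx":0,"wy":0,"wz":0},{"claw":-1,"tx":0,"ty":0,"tz":0,"wx":0,"wy":0,"wz":0}]'
```

```text
clock: 12.15
eef_pos: [518.4, 180.3, 39.4]
eef_rot: [[-1.0, 0.025, 0.001], [0.025, 1.0, 0.001], [-0.001, 0.001, -1.0]]
contact_force: [-0.2, 0.4, -6.8]
width: 23.8
```

```bash
python3 -m jog '[{"claw":-1,"tx":0,"ty":0,"tz":-1,"wx":0,"wy":0,"wz":0},{"claw":-1,"tx":0,"ty":0,"tz":0,"wx":0,"wy":0,"wz":0}]'; python3 -m jog '[{"claw":-1,"tx":0,"ty":0,"tz":-0.8,"wx":0,"wy":0,"wz":0},{"claw":-1,"tx":0,"ty":0,"tz":0,"wx":0,"wy":0,"wz":0}]'
```

```text
clock: 12.4
eef_pos: [518.6, 180.6, 38.7]
eef_rot: [[-1.0, 0.025, 0.002], [0.025, 1.0, 0.001], [-0.002, 0.001, -1.0]]
contact_force: [-0.9, 1.3, -5.9]
width: 23.8
clock: 12.65
eef_pos: [518.8, 180.9, 38.3]
eef_rot: [[-1.0, 0.025, 0.003], [0.025, 1.0, 0.002], [-0.002, 0.002, -1.0]]
contact_force: [-0.7, 1.5, -5.9]
width: 24.4
```

```bash
python3 -m jog '[{"claw":-1,"tx":0,"ty":0.8,"tz":-0.8,"wx":0,"wy":0,"wz":0},{"claw":-1,"tx":0,"ty":0.2,"tz":0,"wx":0,"wy":0,"wz":0}]'; python3 -m jog '[{"claw":-1,"tx":0,"ty":0.4,"tz":-0.8,"wx":0,"wy":0,"wz":0},{"claw":-1,"tx":0,"ty":0,"tz":0,"wx":0,"wy":0,"wz":0}]'
```

```text
clock: 12.9
eef_pos: [518.8, 181.9, 37.4]
eef_rot: [[-1.0, 0.025, 0.003], [0.025, 1.0, 0.002], [-0.003, 0.002, -1.0]]
contact_force: [0.3, 1.7, -6.2]
width: 23.9
clock: 13.15
eef_pos: [518.9, 182.2, 37.0]
eef_rot: [[-1.0, 0.026, 0.003], [0.026, 1.0, 0.002], [-0.003, 0.002, -1.0]]
contact_force: [-0.2, -0.0, -4.6]
width: 24.3
```

```bash
python3 -m jog '[{"claw":-1,"tx":0,"ty":0.1,"tz":-0.8,"wx":0,"wy":0,"wz":0},{"claw":-1,"tx":0,"ty":0,"tz":0,"wx":0,"wy":0,"wz":0}]'; python3 -m jog '[{"claw":-1,"tx":0,"ty":0,"tz":-0.8,"wx":0,"wy":0,"wz":0},{"claw":-1,"tx":0,"ty":0,"tz":0,"wx":0,"wy":0,"wz":0}]'
```

```text
clock: 13.4
eef_pos: [519.0, 182.2, 37.0]
eef_rot: [[-1.0, 0.026, 0.004], [0.026, 1.0, 0.002], [-0.004, 0.002, -1.0]]
contact_force: [-0.9, 0.4, -4.1]
width: 24.1
clock: 13.65
eef_pos: [519.1, 182.2, 36.9]
eef_rot: [[-1.0, 0.026, 0.004], [0.026, 1.0, 0.002], [-0.004, 0.002, -1.0]]
contact_force: [-2.5, -0.6, -2.1]
width: 23.9
```

It's in both Vs: z is 37, as expected, and the weight is coming off. Releasing.

```bash
python3 -m jog '[{"claw":-1,"tx":0,"ty":0,"tz":-0.5,"wx":0,"wy":0,"wz":0},{"claw":-0.2,"tx":0,"ty":0,"tz":0,"wx":0,"wy":0,"wz":0},{"claw":-0.1,"tx":0,"ty":0,"tz":0,"wx":0,"wy":0,"wz":0},{"claw":0.2,"tx":0,"ty":0,"tz":0,"wx":0,"wy":0,"wz":0},{"claw":0.2,"tx":0,"ty":0,"tz":0,"wx":0,"wy":0,"wz":0}]' 30
python3 - <<'E'
from h import *
s=bot.snapshot("side")
x,y,w,h=170,90,120,100;f=6
c=cv2.resize(s["img"][y:y+h,x:x+w],None,fx=f,fy=f,interpolation=cv2.INTER_CUBIC)
cv2.imwrite("pics/laid.png",c)
E
```

```text
clock: 14.28
eef_pos: [520.3, 182.6, 36.9]
eef_rot: [[-1.0, 0.026, 0.007], [0.026, 1.0, 0.003], [-0.007, 0.003, -1.0]]
contact_force: [-0.6, -0.0, 0.7]
width: 51.5
```

View pics/laid.png

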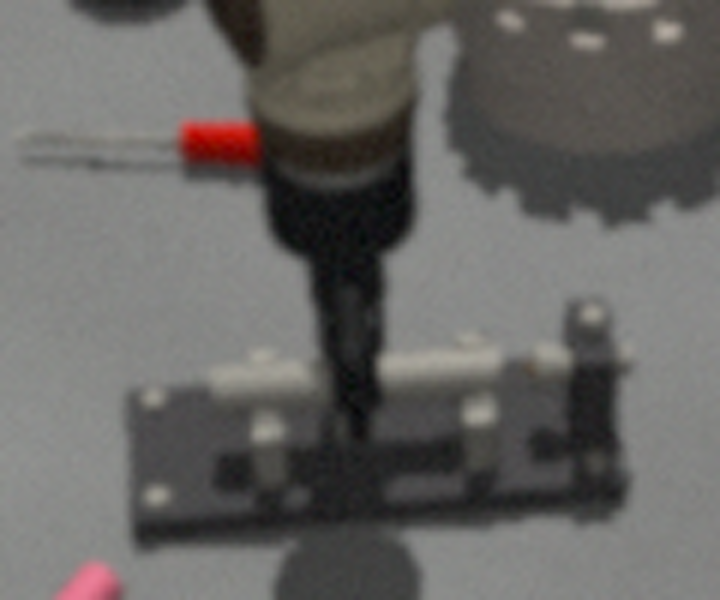

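The shaft lies in both Vs, columns 212–500, with about 15 mm to the brass pin at (530,368). I lift off, shut the claw and go behind the rear end to push it with the fingers.

```bash
python3 -m jog '[{"claw":0.4,"tx":0,"ty":0,"tz":0,"wx":0,"wy":0,"wz":0},{"claw":0.4,"tx":0,"ty":0,"tz":15,"wx":0,"wy":0,"wz":0},{"claw":0.4,"tx":0,"ty":0,"tz":40,"wx":0,"wy":0.004,"wz":0},{"claw":0.4,"tx":-5,"ty":0,"tz":25,"wx":0,"wy":0,"wz":0},{"claw":-1,"tx":-30,"ty":1,"tz":0,"wx":0,"wy":0,"wz":0},{"claw":-1,"tx":-35,"ty":1,"tz":0,"wx":0,"wy":0,"wz":0},{"claw":-1,"tx":-20,"ty":0,"tz":0,"wx":0,"wy":0,"wz":0},{"claw":-1,"tx":0,"ty":0,"tz":0,"wx":0,"wy":0,"wz":0}]'
```

```text
clock: 15.32
eef_pos: [429.0, 184.8, 126.6]
eef_rot: [[-1.0, 0.026, 0.008], [0.026, 1.0, 0.005], [-0.008, 0.005, -1.0]]
contact_force: [-0.2, 1.0, 0.5]
width: 0.1
```

```bash
python3 -m jog '[{"claw":-1,"tx":-5,"ty":0,"tz":-20,"wx":-0.005,"wy":0.008,"wz":0},{"claw":-1,"tx":0,"ty":0,"tz":-30,"wx":0,"wy":0,"wz":0},{"claw":-1,"tx":0,"ty":0,"tz":-25,"wx":0,"wy":0,"wz":0},{"claw":-1,"tx":0,"ty":0,"tz":-6,"wx":0,"wy":0,"wz":0},{"claw":-1,"tx":0,"ty":0,"tz":0,"wx":0,"wy":0,"wz":0},{"claw":-1,"tx":0,"ty":0,"tz":0,"wx":0,"wy":0,"wz":0}]'
python3 - <<'E'
from h import *
s=bot.snapshot("side")
x,y,w,h=170,90,120,100;f=6
c=cv2.resize(s["img"][y:y+h,x:x+w],None,fx=f,fy=f,interpolation=cv2.INTER_CUBIC)
cv2.imwrite("pics/behind.png",c)
E
```

```text
clock: 16.08
eef_pos: [425.4, 184.5, 41.0]
eef_rot: [[-1.0, 0.027, -0.001], [0.027, 1.0, -0.001], [0.001, -0.001, -1.0]]
contact_force: [0.4, -0.6, -0.6]
width: -0.1
```

View pics/behind.png

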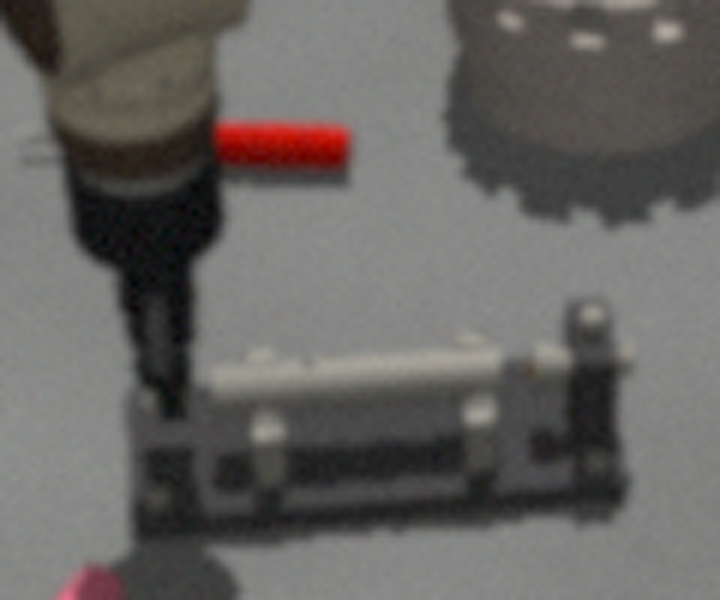

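The closed fingers at column 190 are about 10 mm behind the shaft's end at 210. Advancing slowly.

```bash
python3 -m jog '[{"claw":-1,"tx":4,"ty":0,"tz":0,"wx":0,"wy":0,"wz":0},{"claw":-1,"tx":3,"ty":0,"tz":0,"wx":0,"wy":0,"wz":0},{"claw":-1,"tx":2,"ty":0,"tz":0,"wx":0,"wy":0,"wz":0},{"claw":-1,"tx":1.5,"ty":0,"tz":0,"wx":0,"wy":0,"wz":0},{"claw":-1,"tx":1.5,"ty":0,"tz":0,"wx":0,"wy":0,"wz":0}]'; python3 -m jog '[{"claw":-1,"tx":1.5,"ty":0,"tz":0,"wx":0,"wy":0,"wz":0},{"claw":-1,"tx":1.5,"ty":0,"tz":0,"wx":0,"wy":0,"wz":0},{"claw":-1,"tx":1.5,"ty":0,"tz":0,"wx":0,"wy":0,"wz":0}]'
```

```text
clock: 16.75
eef_pos: [437.9, 184.9, 42.5]
eef_rot: [[-1.0, 0.027, -0.001], [0.027, 1.0, -0.0], [0.001, -0.0, -1.0]]
contact_force: [-4.6, 1.5, 2.1]
width: 0.0
clock: 17.12
eef_pos: [442.3, 184.8, 42.6]
eef_rot: [[-1.0, 0.027, -0.002], [0.027, 1.0, -0.0], [0.002, -0.0, -1.0]]
contact_force: [-5.3, -0.7, 2.8]
width: -0.3
```

```bash
python3 -m jog '[{"claw":-1,"tx":1.5,"ty":0,"tz":0,"wx":0,"wy":0,"wz":0},{"claw":-1,"tx":1.5,"ty":0,"tz":0,"wx":0,"wy":0,"wz":0}]'; python3 -m jog '[{"claw":-1,"tx":1.5,"ty":0,"tz":0,"wx":0,"wy":0,"wz":0},{"claw":-1,"tx":1.5,"ty":0,"tz":0,"wx":0,"wy":0,"wz":0}]'
```

```text
clock: 17.38
eef_pos: [445.5, 184.7, 42.6]
eef_rot: [[-1.0, 0.027, -0.002], [0.027, 1.0, -0.0], [0.002, -0.0, -1.0]]
contact_force: [-4.2, -1.1, 3.6]
width: 0.2
clock: 17.62
eef_pos: [448.6, 184.6, 42.6]
eef_rot: [[-1.0, 0.027, -0.002], [0.027, 1.0, -0.001], [0.002, -0.001, -1.0]]
contact_force: [-5.6, -1.3, 3.4]
width: -0.2
```

```bash
python3 -m jog '[{"claw":-1,"tx":1.2,"ty":0,"tz":0,"wx":0,"wy":0,"wz":0},{"claw":-1,"tx":1.2,"ty":0,"tz":0,"wx":0,"wy":0,"wz":0}]'; python3 -m jog '[{"claw":-1,"tx":1.2,"ty":0,"tz":0,"wx":0,"wy":0,"wz":0}]'; python3 -m jog '[{"claw":-1,"tx":1.2,"ty":0,"tz":0,"wx":0,"wy":0,"wz":0}]'
```

```text
clock: 17.88
eef_pos: [451.2, 184.6, 42.6]
eef_rot: [[-1.0, 0.027, -0.002], [0.027, 1.0, -0.001], [0.002, -0.001, -1.0]]
contact_force: [-4.4, -0.9, 3.5]
width: 0.2
clock: 18.0
eef_pos: [452.3, 184.5, 42.6]
eef_rot: [[-1.0, 0.027, -0.002], [0.027, 1.0, -0.001], [0.002, -0.001, -1.0]]
contact_force: [-5.0, 0.2, 3.0]
width: -0.1
clock: 18.12
eef_pos: [452.8, 184.5, 42.5]
eef_rot: [[-1.0, 0.027, -0.004], [0.027, 1.0, -0.001], [0.004, -0.001, -1.0]]
contact_force: [-14.1, 0.4, 8.4]
width: -0.2
```

Contact with the stop: 14 N total, of which about 4–5 N is sliding friction. Next, the hold, relieving the vertical component.

```bash
python3 -m jog '[{"claw":-1,"tx":1.2,"ty":0,"tz":0.4,"wx":0,"wy":0,"wz":0}]'; python3 -m jog '[{"claw":-1,"tx":1.2,"ty":0,"tz":0.4,"wx":0,"wy":0,"wz":0}]'
```

```text
clock: 18.25
eef_pos: [452.8, 184.5, 42.6]
eef_rot: [[-1.0, 0.026, -0.007], [0.026, 1.0, -0.001], [0.007, -0.001, -1.0]]
contact_force: [-12.7, 0.3, 3.7]
width: 0.2
clock: 18.38
eef_pos: [452.7, 184.5, 42.7]
eef_rot: [[-1.0, 0.026, -0.01], [0.026, 1.0, -0.001], [0.01, -0.001, -1.0]]
contact_force: [-9.8, 0.5, 3.9]
width: -0.2
```

```bash
python3 -m jog '[{"claw":-1,"tx":1.5,"ty":0,"tz":0.3,"wx":0,"wy":-0.003,"wz":0}]'; python3 -m jog '[{"claw":-1,"tx":1.5,"ty":0,"tz":0.3,"wx":0,"wy":-0.003,"wz":0}]'
```

```text
clock: 18.5
eef_pos: [452.7, 184.5, 42.6]
eef_rot: [[-1.0, 0.025, -0.01], [0.025, 1.0, -0.001], [0.01, -0.001, -1.0]]
contact_force: [-14.0, 0.4, 6.1]
width: 0.3
clock: 18.62
eef_pos: [452.7, 184.5, 42.6]
eef_rot: [[-1.0, 0.025, -0.011], [0.025, 1.0, -0.001], [0.011, -0.001, -1.0]]
contact_force: [-13.8, -0.2, 6.7]
width: -0.3
```

```bash
python3 -m jog '[{"claw":-1,"tx":1.5,"ty":0,"tz":0.3,"wx":0,"wy":-0.003,"wz":0},{"claw":-1,"tx":1.5,"ty":0,"tz":0.3,"wx":0,"wy":-0.003,"wz":0},{"claw":-1,"tx":1.5,"ty":0,"tz":0.3,"wx":0,"wy":-0.003,"wz":0}]';python3 -m jog '[{"claw":-1,"tx":1.5,"ty":0,"tz":0.3,"wx":0,"wy":-0.003,"wz":0},{"claw":-1,"tx":1.5,"ty":0,"tz":0.3,"wx":0,"wy":-0.003,"wz":0}]'
```

```text
clock: 19.0
eef_pos: [452.7, 184.5, 42.6]
eef_rot: [[-1.0, 0.024, -0.011], [0.024, 1.0, -0.0], [0.011, -0.001, -1.0]]
contact_force: [-12.8, 0.3, 6.7]
width: -0.3
clock: 19.25
eef_pos: [452.7, 184.5, 42.6]
eef_rot: [[-1.0, 0.023, -0.012], [0.023, 1.0, -0.0], [0.012, -0.001, -1.0]]
contact_force: [-12.1, -0.4, 6.5]
width: 0.2
```

The estimated net on the stop is only about 6–8 N. I'll firm it up slightly and continue the hold with less downward load.

```bash
python3 -m jog '[{"claw":-1,"tx":1.8,"ty":0,"tz":0.7,"wx":0,"wy":-0.004,"wz":0}]'; python3 -m jog '[{"claw":-1,"tx":1.8,"ty":0,"tz":0.7,"wx":0,"wy":-0.004,"wz":0}]'
```

```text
clock: 19.38
eef_pos: [452.7, 184.4, 42.7]
eef_rot: [[-1.0, 0.022, -0.012], [0.022, 1.0, -0.0], [0.012, -0.001, -1.0]]
contact_force: [-13.0, 0.7, 2.2]
width: -0.0
clock: 19.5
eef_pos: [452.7, 184.4, 42.7]
eef_rot: [[-1.0, 0.022, -0.012], [0.022, 1.0, -0.0], [0.012, -0.001, -1.0]]
contact_force: [-12.1, 1.4, 3.8]
width: 0.3
```

```bash
python3 -m jog '[{"claw":-1,"tx":2.2,"ty":0,"tz":0.7,"wx":0,"wy":-0.004,"wz":0.001},{"claw":-1,"tx":2.2,"ty":0,"tz":0.7,"wx":0,"wy":-0.004,"wz":0.001}]'; python3 -m jog '[{"claw":-1,"tx":2.2,"ty":0,"tz":0.7,"wx":0,"wy":-0.004,"wz":0.001},{"claw":-1,"tx":2.2,"ty":0,"tz":0.7,"wx":0,"wy":-0.004,"wz":0.001}]'; python3 -m jog '[{"claw":-1,"tx":2.2,"ty":0,"tz":0.7,"wx":0,"wy":-0.004,"wz":0.001}]'
```

```text
clock: 19.75
eef_pos: [452.7, 184.4, 42.7]
eef_rot: [[-1.0, 0.018, -0.013], [0.018, 1.0, -0.0], [0.013, -0.001, -1.0]]
contact_force: [-15.3, 1.3, 5.9]
width: 0.1
clock: 20.0
eef_pos: [452.6, 184.3, 42.7]
eef_rot: [[-1.0, 0.015, -0.015], [0.015, 1.0, -0.001], [0.015, -0.001, -1.0]]
contact_force: [-14.7, 0.7, 5.3]
width: -0.2
clock: 20.12
eef_pos: [452.6, 184.4, 42.7]
eef_rot: [[-1.0, 0.013, -0.016], [0.013, 1.0, -0.001], [0.016, -0.001, -1.0]]
contact_force: [-16.0, 0.1, 4.8]
width: 0.1
```

About 15 N total, so roughly 10 N on the stop, held for 0.6 s or more. Backing straight off in −x, then up.

```bash
python3 -m jog '[{"claw":-1,"tx":-1,"ty":0,"tz":0,"wx":0,"wy":0,"wz":0},{"claw":-1,"tx":-4,"ty":0,"tz":0,"wx":0,"wy":0,"wz":0},{"claw":-1,"tx":-12,"ty":0,"tz":0,"wx":0,"wy":0,"wz":0},{"claw":-1,"tx":-15,"ty":0,"tz":5,"wx":0,"wy":0,"wz":0},{"claw":-1,"tx":-10,"ty":0,"tz":40,"wx":0,"wy":0,"wz":0},{"claw":-1,"tx":-20,"ty":0,"tz":45,"wx":0,"wy":0,"wz":0},{"claw":-1,"tx":-20,"ty":0,"tz":30,"wx":0,"wy":0,"wz":0},{"claw":-1,"tx":0,"ty":0,"tz":0,"wx":0,"wy":0,"wz":0}]'
python3 - <<'E'
from h import *
s=bot.snapshot("side")
x,y,w,h=170,110,120,80;f=6
c=cv2.resize(s["img"][y:y+h,x:x+w],None,fx=f,fy=f,interpolation=cv2.INTER_CUBIC)
cv2.imwrite("pics/end.png",c)
E
```

```text
clock: 21.12
eef_pos: [364.9, 183.9, 167.1]
eef_rot: [[-1.0, 0.013, -0.012], [0.013, 1.0, 0.0], [0.012, 0.0, -1.0]]
contact_force: [-0.0, 0.3, -0.3]
width: 0.0
```

View pics/end.png

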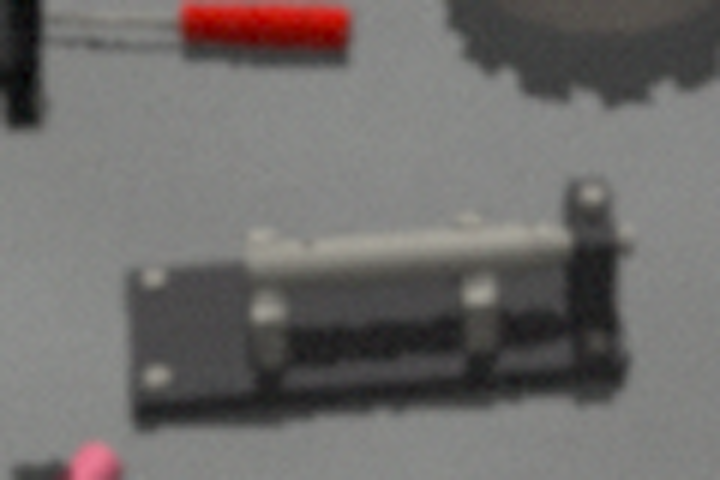

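The shaft, columns 248–540, runs without a gap into the stop head, lies in both Vs, and the arm is clear.

```bash
python3 -c "
from cell import bot
print(bot.sign_off(), bot.sense()['clock'])"
```

```text
the job is handed in; nothing more can be done
the job is handed in; nothing more can be done
```

The shaft is seated on both V rests with its end against the stop head, and I handed the job in at about 21 s. The sign-off reported no verdict.

- **Placing:** I picked the thin, unbanded bar from the cradle and laid it in the Vs about 15 mm short of the gauge pin. The tool height at lay-down matched a fully seated shaft. Joint 6 hit its range limit on the way over, so I turned the shaft end for end; its ends are alike.
- **Pushing home:** I pushed on the rear end with the fingers shut. It stopped hard at tool x = 452.7 mm.
- **Holding:** I held for about 2 s. The wrist read 10–14 N at first, then 15–16 N for the last 0.6 s. I estimate 4–6 N of that was friction, so about 10 N reached the stop at the end, and the total never read above 16 N.
- **Letting go:** I backed straight off without pulling the shaft. The tool ended well clear, with wrist forces near zero.

**Last check:** the final side picture shows no gap between the shaft and the stop head.

**Not confirmed:** the gauge pin could not be read directly, and the force on the stop is inferred from the wrist reading. The fixture position I worked out from the pictures was about 2 mm off in y, which I corrected by feel during lay-down.

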